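Stack the upper tray on the parts stand

TASK

Pick up the oblong wooden tray by its grip bar and stack it on the small parts stand, so that each of its four corner holes drops over its own post and the tray sits flat and fully down on the stand's two wooden bearers, then let go of it. Lower it rather than dropping it, and leave the square tray and the round tin standing where they are.

Things in the scene. Friction and masses are not known exactly. Their poses are not given: they have to be found in the camera images.
- stand: Fixed wooden stand, symmetric end for end: board 160x114 mm (x by y), 12 thick; two bearers across it at x=+-55 mm, 34 wide, tops at z=52; four steel posts at x=+-55, y=+-32 mm, 8 mm diameter, tapered tips at z=94. A jar ring lies fixed on the board, below the bearers' tops. Origin: underside centre, on the saw table; x along the long side, z up. The seated tray's origin is at z=52 mm.
- oblong_tray: Tray to stack, loose, 0.25 kg, symmetric end for end: 150x104 mm (x by y), floor 8 mm, rim to z=19. Holes of 28 mm at x=+-55, y=+-32 mm match the posts with 10 mm play all round. Grip bar along x over the middle, 80 mm long, 16 wide, from z=51 to 69; free for 56 mm between its end uprights; centre of mass below its middle. Origin: underside centre; x along the long side and bar, z up.
- square_tray: Bystander, loose tray of the same make but square, 100x100 mm: holes at x=+-30, y=+-30 mm, grip bar 64 mm long, top at z=69. Does not fit the stand. Origin: underside centre; x along the bar.
- screw_tin: Bystander, loose plain round light-grey tin with lid, 69 mm diameter, 54 mm high, upright. Origin: underside centre.

How it is judged:
By the outcome, as a careful person would: the job done as asked, in the order asked, and still so for the second after the job is handed in, with the robot touching nothing.
It also fails if it takes over 43 s, if anything falls off the work surface, if the arm or the gripper's body presses on something with over 40 N, if the wrist force passes 120 N, or if a joint passes its speed limit or range.

ROBOT

A 6-joint arm with a two-finger parallel gripper is mounted at the origin on a cart in front of the work surface, level with it; the furniture and walls round the work are solid. World frame = base frame: x ahead of the robot, y to its left, z up, the work surface at z = 0. Lengths are in m, angles in rad, forces in N, time in s.
With the tool pointing down it reaches from about 0.35 to 0.925 m from the base axis. Payload 6.4 kg.
Tool frame: the origin (TCP) lies at the very end of the fingers, on their centre line; the grasp point (between the pads) lies 19 mm behind it; z points along the fingers, y is the line along which they close (so a half turn about z gives the same grasp; the last joint's range is limited). The gripper opens to 85 mm and grips with 20 to 120 N. Pads are 22 mm wide; open, the fingers measure 114 mm over their backs; the gripper's body (76 mm by 85 mm) begins 54 mm behind the grasp point. The pads swing forward as they close: fully open they stand 13 mm farther back than shut.
Start: joints at [-1.308, 0.245, 1.558, -0, 1.339, -0.174], TCP at [0.275, -0.589, 0.231] pointing down, gripper open.
Joint ranges: [-3.13, 3.13], [-1.02, 2.26], [0.13, 2.54], [-0.95, 4.09], [0.21, 2.88], [-2.74, 2.74]. Speed limits (rad/s): [2.57, 2.57, 3.14, 3.14, 3.14, 3.14].

INTERFACE

Orientations are given as [roll, pitch, yaw] about the fixed x, y, z axes, in that order (R = Rz(yaw) Ry(pitch) Rx(roll)).
In Python, from rig import arm, cams gives the robot as it stands (arm), with the cameras (cams).
- The arm moves only by the tool jog_arm, called after ">>>" by a JSON object that holds its "api" and its "payload". Schema: {"type":"object","properties":{"motion":{"type":"object","properties":{"sx":{"type":"array","items":{"type":"number"},"minItems":1,"maxItems":5},"sy":{"type":"array","items":{"type":"number"},"minItems":1,"maxItems":5},"sz":{"type":"array","items":{"type":"number"},"minItems":1,"maxItems":5},"drx":{"type":"array","items":{"type":"number"},"minItems":1,"maxItems":5},"dry":{"type":"array","items":{"type":"number"},"minItems":1,"maxItems":5},"drz":{"type":"array","items":{"type":"number"},"minItems":1,"maxItems":5},"finger_gap":{"type":"array","items":{"type":"number"},"minItems":1,"maxItems":5}},"additionalProperties":false,"required":["sx","sy","sz","drx","dry","drz","finger_gap"]},"squeeze":{"type":"number"},"only":{"type":"string"},"quiet":{"type":"boolean"},"lines":{"type":"string"}},"required":["motion"],"additionalProperties":false}. motion is an object with one list for each field, all of the same length, 1 to 5, a row being the entries at one place: sx, sy, sz (the shift in shares of 0.5 m (1.0 is 0.5 m)), drx, dry, drz (a rotation vector in normalised numbers (1 is 2 rad)), finger_gap (the opening from 0.0 (shut) to 1.0 (fully open)); each row shifts and turns the commanded pose from where the row before left it, along the tool's axes as they then stand; what a row does not reach is not made up. A row lasts 1/8 s, in which the tool goes at most 0.0625 m and 0.188 rad, less where a joint would pass 70% of its speed; a pose out of reach is approached as far as the arm can. The fingers move at their own pace and stop on an object; squeeze is the grip in N (left out, the last holds). Time passes only in rows, so rows that do not move let the fingers close. The tool returns the time, the measured TCP pose, the force, the opening and the grip force at its end. only (a regular expression) keeps the lines of the reply that match it, lines (a string "A,B") keeps lines A to B, and quiet returns only ok. No shift or turn number may pass 1 either way. Input that does not fit is refused with a message, and nothing moves.
- arm.state(): the state, without advancing time (a new reading comes with each control period).
- cams.snapshot(name): name is "scene" or "top" or "wrist"; returns a dict with "pixels" (400x640x3 uint8, red, green, blue), "vertical_fov" (degrees; the focal length in pixels is half the picture's height over the tangent of half this angle, whatever the lens; pixels are square), "cx", "cy" (the principal point, pixels), "R" (3x3) and "t" (3): a world point X has camera coordinates R X + t. Camera axes: x right, y down, z forward; pixel columns grow to the right and rows downward; lengths in m; the calibration is good to about 2 mm. A picture is of the moment at which its call begins. There is no depth.
- arm.sign_off(): hands the job in; it is judged then, once.
The state is a dict: "time": time; "joint_positions": joint angles; "joint_vel": joint speeds; "joint_torque": joint torques, N m; "ee_pos": TCP position; "tcp_rot": TCP orientation; "contact_force": force on the tool from outside, world axes, zero at the start; "moment": the same for the moment, N m; "gripper_width": opening from 0.0 (shut) to 1.0 (fully open); "grip_force": force on a finger pad.
Only numpy, scipy, OpenCV 4.12 (cv2) and the standard library are available. Lean on these libraries where they do the work, as an engineer would, in place of code of your own. Each camera call takes 0.05 s, during which the arm holds its last target. There are 200 camera calls.

## Working session

There is one attempt and no reset: what is moved stays moved. The work goes in short steps, Python scripts to look and compute and a tool call to move; the robot and the scene stay as the last step left them, time stands still between calls to the robot, and variables do not carry over. Pictures are saved under pics/ and viewed, at most 13 in all, crops included, and the job is handed in when it is done.

```bash
ls; mkdir -p pics; cat > h.py <<'E'
import numpy as np, cv2, json
from rig import arm, cams
def snap(n,f=None):
    s=cams.snapshot(n)
    if f: cv2.imwrite(f,s["pixels"][:,:,::-1])
    return s
def foc(s): return s["pixels"].shape[0]/2/np.tan(np.radians(s["vertical_fov"])/2)
def ray(s,uv):
    R=np.array(s["R"]);t=np.array(s["t"]);f=foc(s)
    d=R.T@np.array([(uv[0]-s["cx"])/f,(uv[1]-s["cy"])/f,1]);return -R.T@t,d/np.linalg.norm(d)
def onz(s,uv,z):
    c,d=ray(s,uv);return c+d*(z-c[2])/d[2]
def tri(s1,a,s2,b):
    c,d=ray(s1,a);e,g=ray(s2,b)
    k=np.linalg.lstsq(np.c_[d,-g],e-c,rcond=None)[0]
    p,q=c+k[0]*d,e+k[1]*g;return (p+q)/2,np.linalg.norm(p-q)
def proj(s,X):
    p=np.array(s["R"])@X+np.array(s["t"]);return foc(s)*p[:2]/p[2]+[s["cx"],s["cy"]]
E
python3 - <<'E'
from h import *
for n in("scene","top"):
    s=snap(n,f"pics/{n}0.png");c,_=ray(s,(0,0));print(n,c,s["vertical_fov"],s["cx"],s["cy"],np.round(s["R"],3).tolist())
s=arm.state();print(s["ee_pos"],s["tcp_rot"],s["time"])
E
```

```text
pics
rig.py
scene [0.00438207 0.84070289 0.51968717] 43.888895152546134 318.06671321593933 197.36362795764848 [[-0.726, -0.688, 0.019], [-0.377, 0.374, -0.847], [0.576, -0.622, -0.531]]
top [0.41047889 0.24818755 0.88178744] 56.182700418663174 322.2954411871853 193.78472743935143 [[-0.003, -0.999, -0.035], [-0.985, 0.009, -0.171], [0.171, 0.034, -0.985]]
[ 0.27485864 -0.58846111  0.23028583] [-3.13987094e+00 -3.25586343e-04  4.36772743e-01] 0.1
```

View pics/scene0.png

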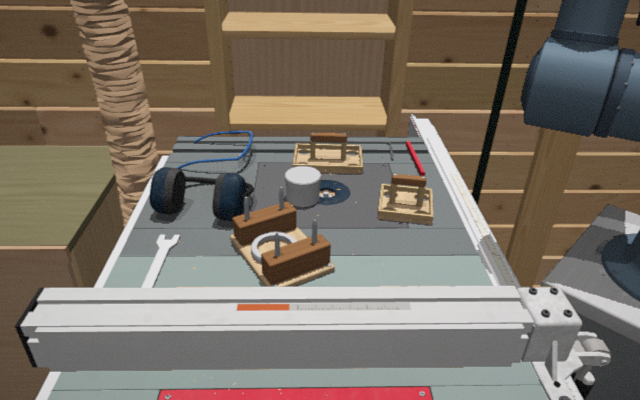

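View pics/top0.png

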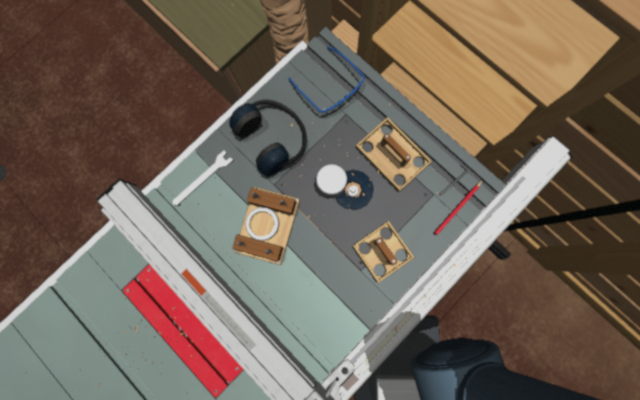

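The scene picture shows the stand near (280,245), the oblong tray at (328,155), the square tray at (406,200) and the tin at (303,187). In the top picture they are at (266,226), (394,153), (384,250) and (332,180). The fence stands in front of the stand. Next I'll enlarge the parts that matter.

```bash
python3 - <<'E'
from h import *
a=cv2.imread("pics/top0.png");b=cv2.imread("pics/scene0.png")
r=lambda im,x,y,w,h:cv2.resize(im[y:y+h,x:x+w],(400,300),interpolation=cv2.INTER_CUBIC)
cv2.imwrite("pics/c1.png",np.vstack([np.hstack([r(a,344,110,100,75),r(a,216,186,100,75)]),np.hstack([r(b,280,115,100,75),r(b,222,180,120,90)])]))
hsv=cv2.cvtColor(a,cv2.COLOR_BGR2HSV)
for p in[(365,153),(245,215),(394,150),(270,200)]:print(p,hsv[p[1],p[0]])
m=cv2.inRange(hsv,(8,60,60),(25,255,255));m=cv2.morphologyEx(m,cv2.MORPH_CLOSE,np.ones((5,5)))
top=dict(pixels=a)
s=snap("top")
for c in cv2.findContours(m,0,2)[0]:
    if 600<cv2.contourArea(c)<8000:
        (x,y),wh,an=cv2.minAreaRect(c);print(np.round([x,y,*wh,an,cv2.contourArea(c)],1), onz(s,(x,y),.019).round(3),onz(s,(x,y),.0).round(3))
E
```

```text
(365, 153) [ 19 104 184]
(245, 215) [ 20  61 168]
(394, 150) [ 15 124  82]
(270, 200) [ 13 148 134]
[ 382.8  251.4   45.7   44.8   55.3 1959.5] [0.427 0.141 0.019] [0.427 0.139 0.   ]
[ 265.4  224.7   51.4   69.    16.3 3261.5] [0.489 0.41  0.019] [0.491 0.413 0.   ]
[545.2 211.9  45.   68.5  51.5 727.5] [ 0.514 -0.229  0.019] [ 0.516 -0.239  0.   ]
[ 392.5  153.5   65.1   46.7   45.  2790. ] [0.656 0.111 0.019] [0.661 0.108 0.   ]
```

View pics/c1.png

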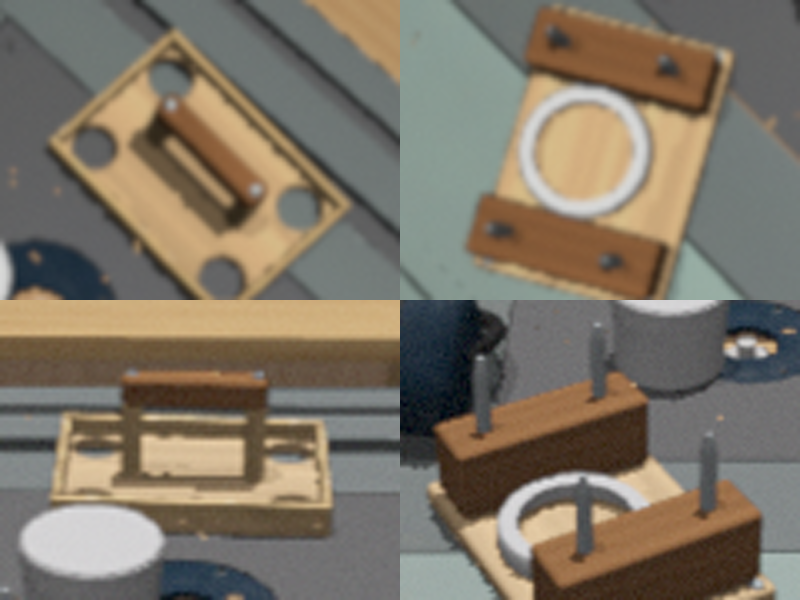

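The crops show the bar's end screws on the oblong tray at top (386.8,136) and (408,157.5), and scene (312.8,133.5) and (344.5,133.8). The stand's post tips are at scene (246.3,196.5), (281.4,187.5), (276.9,234) and (314.7,220.5). Next I'll triangulate them.

```bash
python3 - <<'E'
from h import *
T=snap("top");S=snap("scene")
A=[(386.75,136),(408,157.5)];B=[(312.75,133.5),(344.5,133.75)]
for a,b in zip(A,B):
    p,e=tri(T,a,S,b);print("screw",p.round(4),round(e,4))
P=[onz(T,a,.069) for a in A];d=P[1]-P[0];print("bar ctr",(P[0]+P[1])/2,np.degrees(np.arctan2(d[1],d[0])),np.linalg.norm(d))
C=[(387.75,117.5),(356.5,145.5),(431.5,162)]
Q=[onz(T,c,.019) for c in C];print("rim",np.round(Q,4).tolist(),"ctr from diag",(Q[1]+Q[2])/2)
d=Q[2]-Q[0];print(np.degrees(np.arctan2(d[1],d[0])))
tips=[(246.3,196.5),(281.4,187.5),(276.9,234),(314.7,220.5)]
for t in tips:
    X=onz(S,t,.094);print("tip",X.round(4),"in top",proj(T,X).round(1), [x for x in proj(T,X)*4-np.array([216,186])*4])
# bearer mask in top
im=cv2.cvtColor(T["pixels"],cv2.COLOR_RGB2HSV)[180:270,220:310]
m=cv2.inRange(im,(5,110,50),(18,255,165))
cs=sorted(cv2.findContours(m,0,2)[0],key=cv2.contourArea)[-2:]
for c in cs:
    r=cv2.minAreaRect(c+np.array([220,180]));print(r,[onz(T,q,.052).round(3).tolist() for q in cv2.boxPoints(r)])
E
```

```text
screw [0.6827 0.1301 0.0674] 0.0003
screw [0.6314 0.0849 0.0692] 0.0007
bar ctr [0.65701563 0.10777464 0.069     ] -138.09098844097383 0.06787182126495586
rim [[0.7454, 0.1193, 0.019], [0.6765, 0.1957, 0.019], [0.6338, 0.0208, 0.019]] ctr from diag [0.65511057 0.10821701 0.019     ]
-138.5684947762893
tip [0.55  0.422 0.094] in top [254.  193.2] [np.float64(151.89802723433536), np.float64(28.77319839651716)]
tip [0.5309 0.3627 0.094 ] in top [281.3 201.7] [np.float64(261.3389303204726), np.float64(62.96855309979014)]
tip [0.4399 0.4562 0.094 ] in top [236.4 244.9] [np.float64(81.52114450611384), np.float64(235.65891173580746)]
tip [0.425 0.393 0.094] in top [266.1 252. ] [np.float64(200.45542590153696), np.float64(263.9005879548056)]
((257.60888671875, 247.8080291748047), (47.85472869873047, 15.790989875793457), 15.52410888671875) [[0.433, 0.476, 0.052], [0.466, 0.468, 0.052], [0.437, 0.364, 0.052], [0.404, 0.373, 0.052]]
((271.5172119140625, 200.66110229492188), (47.26014709472656, 16.21465301513672), 15.708637237548828) [[0.537, 0.448, 0.052], [0.573, 0.439, 0.052], [0.543, 0.335, 0.052], [0.508, 0.344, 0.052]]
```

Triangulated, the tray's bar is centred at about (0.657,0.108) with its top at z≈0.068, at 41.9°. The stand is centred at about (0.487,0.407) with its axis at about -16°. I'll raise the tool and travel over the tray.

Units first: shifts go in shares of 0.5 m and turns go in shares of 2 rad. So -0.05 m / 0.5 = -0.1, -0.045 m / 0.5 = -0.09.

>>> {"api": "jog_arm", "payload": {"motion": {"sx": [0,0.04,0.084,0.084,0.084],"sy": [0,-0.03,-0.062,-0.062,-0.062],"sz": [-0.1,-0.09,0,0,0],"drx": [0,0,0,0,0],"dry": [0,0,0,0,0],"drz": [0,0,0,0,0],"finger_gap": [1,1,1,1,1]}}}

```text
time: 0.88
ee_pos: [0.3621, -0.4279, 0.3263]
tcp_rot: [3.141, -0.0, 0.436]
contact_force: [0.0, 0.8, 0.2]
gripper_width: 1.001
grip_force: 0.0
```

>>> {"api": "jog_arm", "payload": {"motion": {"sx": [0.084,0.084,0.084,0.084,0.084],"sy": [-0.062,-0.062,-0.062,-0.062,-0.062],"sz": [0,0,0,0,0],"drx": [0,0,0,0,0],"dry": [0,0,0,0,0],"drz": [0,0,0,0,0],"finger_gap": [1,1,1,1,1]}}}

```text
time: 1.5
ee_pos: [0.4868, -0.1984, 0.3263]
tcp_rot: [3.141, -0.0, 0.437]
contact_force: [0.6, -0.6, -0.2]
gripper_width: 1.0
grip_force: 0.0
```

>>> {"api": "jog_arm", "payload": {"motion": {"sx": [0.084,0.084,0.084,0.064,0],"sy": [-0.062,-0.062,-0.062,-0.044,0],"sz": [0,0,0,0,0],"drx": [0,0,0,0,0],"dry": [0,0,0,0,0],"drz": [-0.025,-0.04,-0.04,-0.04,0],"finger_gap": [1,1,1,1,1]}}}

```text
time: 2.12
ee_pos: [0.5652, -0.0194, 0.3261]
tcp_rot: [-3.141, 0.0, 0.731]
contact_force: [0.1, 0.2, 0.6]
gripper_width: 1.003
grip_force: 0.0
```

```bash
python3 - <<'E'
from h import *
s=arm.state();print(s["time"],s["ee_pos"],s["tcp_rot"],s["joint_positions"])
w=snap("wrist","pics/w1.png");c,d=ray(w,(320,200));print(c,d)
print([proj(w,np.array(p)) for p in[(.657,.108,.069),(.487,.407,.05)]])
E
```

```text
2.125 [ 0.56516534 -0.01942251  0.32608482] [-3.14114565e+00  1.32110238e-04  7.30674709e-01] [-2.34875339e-01 -1.69329200e-02  1.67042056e+00  1.46180416e-04
  1.48854778e+00  6.05234266e-01]
[0.61469066 0.0247789  0.46819223] [-0.1951652  -0.16219064 -0.96726663]
[array([295.1108484 ,  47.61560416]), array([ 18.3747922 , -14.73026493])]
```

View pics/w1.png

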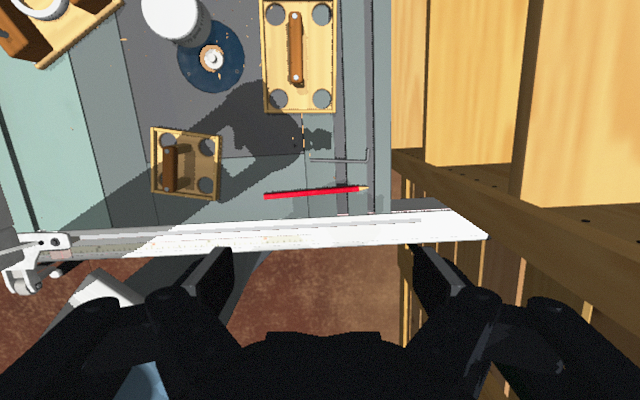

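The wrist view shows the oblong tray upright in the picture, with its bar screws at (294,15) and (295,80). The shelving on the right is the clearance to check. I'll triangulate the shelf and measure the tray from this view.

To row units: 0.04 m / 0.5 = 0.08, -0.008 m / 0.5 = -0.016.

>>> {"api": "jog_arm", "payload": {"motion": {"sx": [0.08,0.08,0],"sy": [-0.016,-0.016,0],"sz": [0,0,0],"drx": [0,0,0],"dry": [0,0,0],"drz": [0,0,0],"finger_gap": [1,1,1]}}}

```text
time: 2.55
ee_pos: [0.6146, 0.0437, 0.3258]
tcp_rot: [-3.141, 0.001, 0.727]
contact_force: [-0.3, -0.6, 0.5]
gripper_width: 0.999
grip_force: 0.0
```

```bash
python3 - <<'E'
from h import *
T=snap("top","pics/top1.png");S=snap("scene")
for a,b in[((485,152),(385,122)),((382,68),(232,120))]:print("shelf",tri(T,a,S,b))
w=snap("wrist","pics/w2.png");s=arm.state();print(s["ee_pos"],s["tcp_rot"],s["time"])
hsv=cv2.cvtColor(w["pixels"],cv2.COLOR_RGB2HSV)
print([proj(w,np.array(p)) for p in[(.657,.108,.069),(.487,.407,.05)]])
E
```

```text
shelf (array([ 0.65347031, -0.09760169,  0.03436889]), np.float64(0.003563285097118166))
shelf (array([0.8902252 , 0.15146774, 0.03362808]), np.float64(0.06027440223135132))
[0.61372618 0.04215547 0.32615905] [-3.14155796e+00  6.55157482e-04  7.25019979e-01] 2.7
[array([306.7366158 , 113.92318718]), array([44.41161479, 56.38761686])]
```

View pics/w2.png

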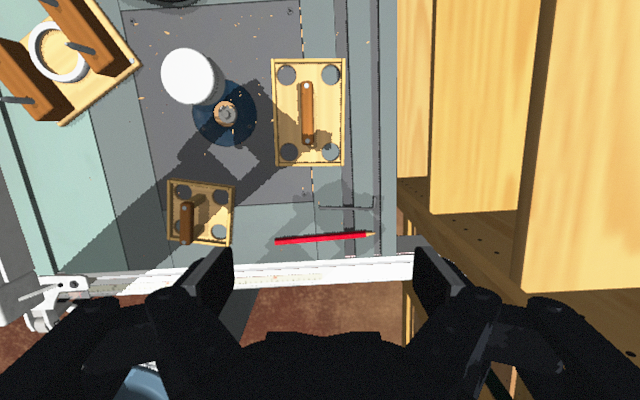

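The second wrist view has the bar screws at about (307,86) and (308,142). I'll locate them to subpixel and triangulate across the two wrist places.

```bash
cat >> h.py <<'E'
def spot(s,uv,r=4):
    hs=cv2.cvtColor(s["pixels"],cv2.COLOR_RGB2HSV).astype(float);u,v=map(int,uv)
    p=hs[v-r:v+r+1,u-r:u+r+1];w=np.clip(120-p[...,1],0,None)*(p[...,2]>90);yy,xx=np.mgrid[v-r:v+r+1,u-r:u+r+1]
    return (np.array([(w*xx).sum(),(w*yy).sum()])/w.sum()).round(2),int((w>0).sum())
E
python3 - <<'E'
from h import *
w=snap("wrist");T=snap("top")
s=arm.state();print(s["ee_pos"],s["tcp_rot"])
for n,im in(("w",w),):
  P=[]
  for uv in[(307,86),(308,142)]:
    q,k=spot(im,uv);p=onz(im,q,.069);P.append(p);print(q,k,p.round(4))
  d=P[0]-P[1];c=(P[0]+P[1])/2;print(c,np.arctan2(d[1],d[0]),np.linalg.norm(d))
Q=[tri(w,spot(w,a)[0],T,b) for a,b in zip([(307,86),(308,142)],[(386.75,136),(408,157.5)])];print(Q)
hs=cv2.cvtColor(w["pixels"],cv2.COLOR_RGB2HSV);print(hs[75:100:2,307].tolist(),hs[130:150:2,308].tolist())
# tray rim outline
m=cv2.inRange(hs,(12,60,100),(28,255,255))[50:180,262:355]
m=cv2.morphologyEx(m,cv2.MORPH_CLOSE,np.ones((7,7)))
c=max(cv2.findContours(m,0,2)[0],key=cv2.contourArea);r=cv2.minAreaRect(c+np.array([262,50]));b=cv2.boxPoints(r)
print("rim",r,[onz(w,q,.019).round(4).tolist() for q in b],np.mean([onz(w,q,.019) for q in b],0))
E
```

```text
[0.61369934 0.04220619 0.32641551] [3.14140501e+00 1.30091853e-04 7.24893828e-01]
[305.98  84.99] 30 [0.6827 0.1312 0.069 ]
[307.   140.51] 41 [0.6318 0.0857 0.069 ]
[0.65726416 0.10845295 0.069     ] 0.7300873430487338 0.0683284493574956
[(array([0.68239669, 0.13084252, 0.06955599]), np.float64(0.00088652555086893)), (array([0.63172685, 0.08544646, 0.06957464]), np.float64(0.000510635923516475))]
[[24, 88, 252], [24, 86, 252], [25, 82, 255], [15, 153, 160], [30, 1, 221], [94, 8, 255], [80, 4, 213], [15, 177, 186], [15, 169, 190], [14, 173, 189], [14, 174, 192], [14, 171, 195], [14, 174, 195]] [[14, 168, 216], [14, 173, 212], [15, 174, 151], [16, 172, 108], [16, 67, 110], [100, 22, 140], [50, 7, 115], [14, 162, 77], [17, 117, 107], [18, 114, 152]]
rim ((307.5, 114.5), (129.0, 75.0), 90.0) [[0.6865, 0.2031, 0.019], [0.7547, 0.1262, 0.019], [0.6226, 0.0044, 0.019], [0.5466, 0.0902, 0.019]] [0.65260974 0.10598898 0.019     ]
```

To row units: 0.05 m / 0.5 = 0.1, 0.045 m / 0.5 = 0.09, -0.005 rad / 2 = -0.0025.

>>> {"api": "jog_arm", "payload": {"motion": {"sx": [0.076,0.076,0,0,0],"sy": [-0.021,-0.021,0,0,0],"sz": [0.04,0.08,0.1,0.1,0.09],"drx": [0,0,0,0,0],"dry": [0,0,0,0,0],"drz": [-0.0025,0,0,0,0],"finger_gap": [1,1,1,1,1]}}}

```text
time: 3.42
ee_pos: [0.6562, 0.1089, 0.1197]
tcp_rot: [-3.141, 0.0, 0.731]
contact_force: [0.1, 0.4, -0.1]
gripper_width: 1.0
grip_force: 0.0
```

>>> {"api": "jog_arm", "payload": {"motion": {"sx": [0,0,0,0],"sy": [0,0,0,0],"sz": [0,0.08,0.06,0],"drx": [0,0,0,0],"dry": [0,0,0,0],"drz": [0,0,0,0],"finger_gap": [1,1,1,1]}}}

```text
time: 3.92
ee_pos: [0.6563, 0.1093, 0.0514]
tcp_rot: [-3.141, 0.001, 0.731]
contact_force: [-0.8, -0.0, 0.5]
gripper_width: 1.002
grip_force: 0.0
```

```bash
python3 - <<'E'
from h import *
s=arm.state();print(s["ee_pos"],s["tcp_rot"],s["contact_force"])
E
```

```text
[0.65631151 0.10931051 0.05138014] [-3.14051445e+00  1.30578091e-03  7.31175778e-01] [-0.7590746  -0.03673931  0.50937072]
```

To row units: 0.01 m / 0.5 = 0.02, 0.001 m / 0.5 = 0.002.

>>> {"api": "jog_arm", "payload": {"motion": {"sx": [0,0,0,0,0],"sy": [0.002,0,0,0,0],"sz": [0.02,0,0,0,0],"drx": [0,0,0,0,0],"dry": [0,0,0,0,0],"drz": [0,0,0,0,0],"finger_gap": [1,1,0,0,0]}, "squeeze": 70}}

```text
time: 4.55
ee_pos: [0.6576, 0.1091, 0.0416]
tcp_rot: [3.141, -0.0, 0.732]
contact_force: [0.5, 0.3, -0.2]
gripper_width: 0.377
grip_force: 0.0
```

>>> {"api": "jog_arm", "payload": {"motion": {"sx": [0,0,0,0],"sy": [0,0,0,0],"sz": [0,0,0,0],"drx": [0,0,0,0],"dry": [0,0,0,0],"drz": [0,0,0,0],"finger_gap": [0,0,0,0]}}}

```text
time: 5.05
ee_pos: [0.6577, 0.109, 0.0416]
tcp_rot: [3.141, -0.0, 0.732]
contact_force: [-0.0, -0.3, 2.4]
gripper_width: 0.172
grip_force: 69.3
```

Gripped. I'll lift, move off from the shelf, and turn so that the wrist camera looks toward the stand.

To row units: -0.05 m / 0.5 = -0.1, -0.045 m / 0.5 = -0.09.

>>> {"api": "jog_arm", "payload": {"motion": {"sx": [0,0,0,0,0],"sy": [0,0,0,0,0],"sz": [-0.04,-0.09,-0.1,-0.1,-0.09],"drx": [0,0,0,0,0],"dry": [0,0,0,0,0],"drz": [0,0,0,0,0],"finger_gap": [0,0,0,0,0]}}}

```text
time: 5.68
ee_pos: [0.657, 0.1091, 0.2538]
tcp_rot: [3.141, -0.0, 0.732]
contact_force: [0.7, -0.1, -3.4]
gripper_width: 0.174
grip_force: 68.7
```

>>> {"api": "jog_arm", "payload": {"motion": {"sx": [0,0,0,0,0],"sy": [-0.08,-0.06,0,0,0],"sz": [-0.04,0,0,0,0],"drx": [0,0,0,0,0],"dry": [0,0,0,0,0],"drz": [0,-0.075,-0.09,-0.09,-0.09],"finger_gap": [0,0,0,0,0]}}}

```text
time: 6.3
ee_pos: [0.6099, 0.1612, 0.2716]
tcp_rot: [-3.141, 0.0, 1.428]
contact_force: [0.6, -0.0, -2.1]
gripper_width: 0.172
grip_force: 69.0
```

>>> {"api": "jog_arm", "payload": {"motion": {"sx": [0,0,0,0,0],"sy": [0,0,0,0,0],"sz": [0,0,0,0,0],"drx": [0,0,0,0,0],"dry": [0,0,0,0,0],"drz": [-0.09,-0.09,-0.09,-0.05,0],"finger_gap": [0,0,0,0,0]}}}

```text
time: 6.92
ee_pos: [0.6102, 0.1611, 0.2715]
tcp_rot: [-3.141, -0.0, 2.061]
contact_force: [0.4, 0.2, -2.5]
gripper_width: 0.171
grip_force: 69.0
```

```bash
python3 - <<'E'
from h import *
w=snap("wrist","pics/w3.png");np.save("w3.npy",w,allow_pickle=True)
s=arm.state();print(s["ee_pos"],s["tcp_rot"],s["time"],s["contact_force"],s["joint_positions"])
print([proj(w,np.array(p)).round() for p in[(.487,.407,.052),(.55,.422,.094),(.531,.363,.094),(.44,.456,.094),(.425,.393,.094)]])
E
```

```text
[0.6102342  0.16113771 0.27146609] [-3.14119728e+00 -2.08793746e-04  2.06009702e+00] 6.975 [-0.77773556 -0.20355359 -2.72350573] [ 7.87877864e-02  1.71713144e-01  1.56905318e+00  3.41516401e-05
  1.40127218e+00 -4.10518718e-01]
[array([329., -98.]), array([ 402., -109.]), array([350., -50.]), array([ 308., -236.]), array([ 257., -158.])]
```

View pics/w3.png

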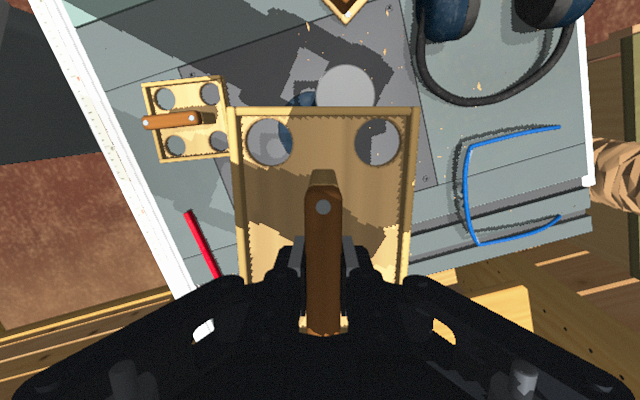

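The tray hangs square in the grip, with its front holes at (268,140) and (378,140). The stand is just above the picture, so I'll move forward 0.14 m and look again.

To row units: 0.05 m / 0.5 = 0.1, 0.045 m / 0.5 = 0.09.

>>> {"api": "jog_arm", "payload": {"motion": {"sx": [0.09,0.1,0.08,0],"sy": [0,0,0,0],"sz": [0,0,0,0],"drx": [0,0,0,0],"dry": [0,0,0,0],"drz": [0,0,0,0],"finger_gap": [0,0,0,0]}}}

```text
time: 7.48
ee_pos: [0.5454, 0.2823, 0.2715]
tcp_rot: [-3.141, -0.0, 2.064]
contact_force: [0.4, -0.5, -3.3]
gripper_width: 0.175
grip_force: 69.0
```

```bash
python3 - <<'E'
from h import *
w=snap("wrist","pics/w4.png");np.save("w4.npy",w,allow_pickle=True)
s=arm.state();print(s["ee_pos"],s["tcp_rot"],s["time"],s["contact_force"])
print([proj(w,np.array(p)).round() for p in[(.487,.407,.052),(.55,.422,.094),(.531,.363,.094),(.44,.456,.094),(.425,.393,.094)]])
E
```

```text
[0.54631485 0.28096527 0.27143565] [-3.14146433e+00  3.71463533e-04  2.06283098e+00] 7.525 [-0.60888769  0.36159862 -2.15886135]
[array([329.,  54.]), array([393.,  64.]), array([347., 109.]), array([310., -34.]), array([266.,  25.])]
```

View pics/w4.png

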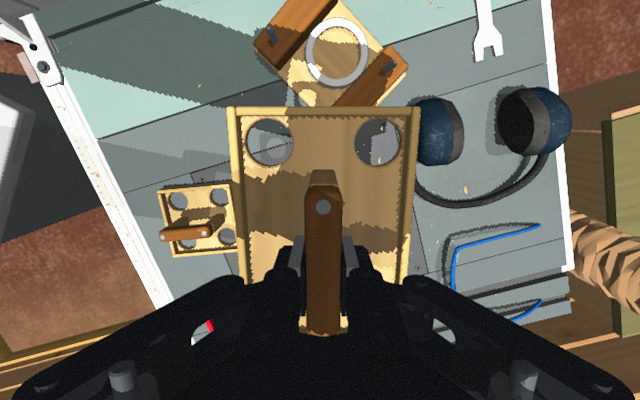

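The stand is at the top of the picture, with post tips near (388,64) and (270,35), within a few pixels of my prediction. I'll move over it and turn onto its axis.

To row units: 0.05 m / 0.5 = 0.1, 0.045 m / 0.5 = 0.09, -0.17 rad / 2 = -0.085.

>>> {"api": "jog_arm", "payload": {"motion": {"sx": [0.09,0.1,0.088,0,0],"sy": [0.004,0.006,0.004,0,0],"sz": [0,0,0,0,0],"drx": [0,0,0,0,0],"dry": [0,0,0,0,0],"drz": [0,0,0,-0.075,-0.085],"finger_gap": [0,0,0,0,0]}}}

```text
time: 8.15
ee_pos: [0.4881, 0.4056, 0.2712]
tcp_rot: [-3.141, 0.0, 2.386]
contact_force: [-0.0, 0.1, -2.9]
gripper_width: 0.175
grip_force: 69.0
```

>>> {"api": "jog_arm", "payload": {"motion": {"sx": [0,0,0,0,0],"sy": [0,0,0,0,0],"sz": [0,0.06,0.08,0.06,0],"drx": [0,0,0,0,0],"dry": [0,0,0,0,0],"drz": [-0.085,-0.085,-0.07,0,0],"finger_gap": [0,0,0,0,0]}}}

```text
time: 8.78
ee_pos: [0.4866, 0.404, 0.1681]
tcp_rot: [-3.137, -0.004, 2.86]
contact_force: [0.6, -0.2, -3.2]
gripper_width: 0.174
grip_force: 69.0
```

```bash
python3 - <<'E'
from h import *
s=arm.state();print(s["ee_pos"],s["tcp_rot"],s["time"],s["contact_force"],s["joint_positions"])
w=snap("wrist","pics/w5.png");S=snap("scene","pics/s5.png");T=snap("top","pics/t5.png")
R=lambda im,x,y,ww,h:cv2.resize(im["pixels"][y:y+h,x:x+ww,::-1],(400,300),interpolation=cv2.INTER_CUBIC)
cv2.imwrite("pics/c5.png",np.vstack([np.hstack([R(w,200,70,240,180),R(S,210,120,160,120)]),np.hstack([R(T,200,180,120,90),R(T,240,160,160,120)])]))
E
```

```text
[0.48664287 0.40403868 0.16809421] [-3.13662367 -0.00445965  2.85954881] 8.775 [ 0.58400194 -0.15350681 -3.18542913] [ 5.14063021e-01  2.69592879e-01  1.64851044e+00 -3.06381101e-04
  1.23015986e+00 -7.74597223e-01]
```

View pics/c5.png

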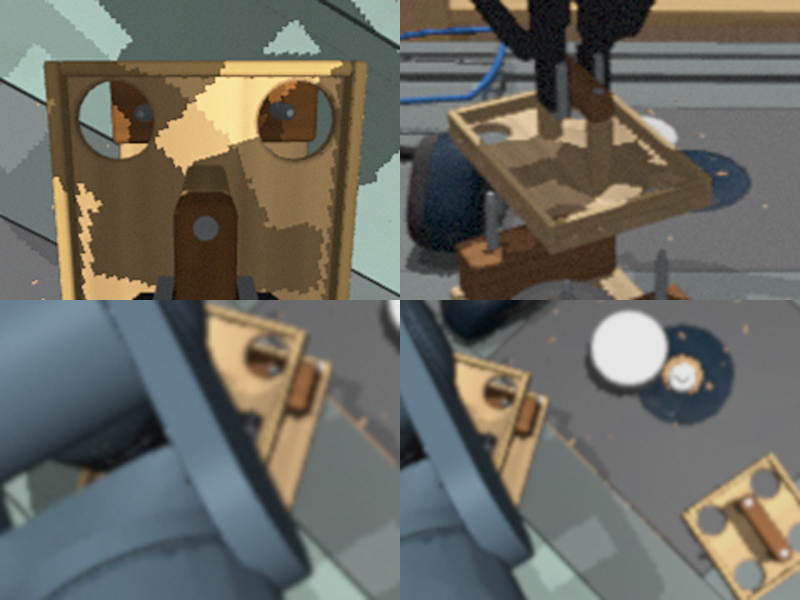

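The wrist crop shows both front posts inside their holes, with tips at full-picture (284,139) and (373,138) and hole centres at (270,142) and (378,141). Next I'll compute the relative offset.

```bash
python3 - <<'E'
from h import *
w=snap("wrist");s=arm.state();p=s["ee_pos"];y=s["tcp_rot"][2];print(p,s["tcp_rot"])
a=cv2.imread("pics/w5.png");g=cv2.cvtColor(a,cv2.COLOR_BGR2HSV)
zt=p[2]-.0416
X=np.array([np.cos(y),np.sin(y)]);Y=np.array([np.sin(y),-np.cos(y)])
f=lambda q:np.round([(q[:2]-p[:2])@X,(q[:2]-p[:2])@Y],4)
for n,uv,z in[("holeL",(270.2,142),zt+.008),("holeR",(377.6,140.8),zt+.008),("tipL",(284,139),.094),("tipR",(372.8,137.8),.094),("screw",(200+205/1.667,70+228/1.667),zt+.069)]:
    q=onz(w,uv,z);print(n,q.round(4),"in tool",f(q))
# posts: grey pixels inside holes
for u,v in[(284,139),(373,138)]:
    m=(g[v-12:v+13,u-14:u+15,1]<70);yy,xx=np.nonzero(m);print(''.join('\n'+''.join('#' if k else '.' for k in r) for r in m))
E
```

```text
[0.48915303 0.40638932 0.17375679] [3.13888531e+00 2.79616256e-03 2.86097939e+00]
holeL [0.4294 0.3925 0.1402] in tool [ 0.0536 -0.0299]
holeR [0.4459 0.4522 0.1402] in tool [0.0543 0.0321]
tipL [0.4309 0.3944 0.094 ] in tool [ 0.0526 -0.0277]
tipR [0.448  0.4566 0.094 ] in tool [0.0534 0.0369]
screw [0.4582 0.4157 0.2012] in tool [0.0323 0.0004]

.............................
.............................
.............................
.............................
.............................
.................##..........
.............#######.........
............#########........
...........##########........
...........##########........
...........###########.......
...........###########.......
...........###########.......
...........###########.......
............##########.......
.............#######.........
................#............
.............................
.............................
.............................
.............................
.............................
.............................
.............................
.............................

.............................
.............................
.............................
.............................
.............................
........###..................
.....###########.............
...##############............
...##############............
...###############...........
...###############...........
...###############...........
....##############...........
.....############............
......###########............
.........#######.............
.............#...............
.............................
.............................
.............................
.............................
.............................
.............................
.............................
.............................
```

```bash
python3 - <<'E'
from h import *
w=snap("wrist","pics/w6.png");s=arm.state();p=s["ee_pos"];y=s["tcp_rot"][2];print(p,s["tcp_rot"],s["time"])
zt=p[2]-.0416
X=np.array([np.cos(y),np.sin(y)]);Y=np.array([np.sin(y),-np.cos(y)])
f=lambda q:np.round([(q[:2]-p[:2])@X,(q[:2]-p[:2])@Y],4)
for k in((.055,-.032),(.055,.032)):
    print("hole expected px",proj(w,np.r_[p[:2]+k[0]*X+k[1]*Y,zt+.008]).round(1))
im=w["pixels"];cv2.imwrite("pics/c6.png",cv2.resize(im[100:180,230:410,::-1],(792,352),interpolation=cv2.INTER_CUBIC))
E
```

```text
[0.48897064 0.40648994 0.17367698] [3.13890532e+00 2.72323200e-03 2.86130952e+00] 9.025
hole expected px [266.2 139.1]
hole expected px [377.1 139.1]
```

View pics/c6.png

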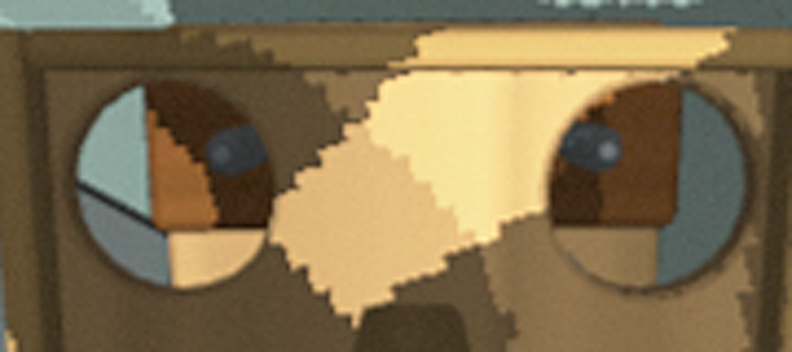

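The tips show at full-picture (280.5,134.5) and (368.2,134.3), and the hole centres at (269.7,141.8) and (377.3,141.8).

```bash
python3 - <<'E'
from h import *
w=snap("wrist");s=arm.state();p=s["ee_pos"];y=s["tcp_rot"][2];print(p,s["tcp_rot"],s["time"])
zt=p[2]-.0416
X=np.array([np.cos(y),np.sin(y)]);Y=np.array([np.sin(y),-np.cos(y)])
f=lambda q:np.round([(q[:2]-p[:2])@X,(q[:2]-p[:2])@Y],4)
for n,uv,z in[("holeL",(269.7,141.8),zt+.008),("holeR",(377.3,141.8),zt+.008),("tipL",(280.5,134.5),.094),("tipR",(368.2,134.3),.094)]:
    q=onz(w,uv,z);print(n,q.round(4),"in tool",f(q))
E
```

```text
[0.48873067 0.4064875  0.17342028] [3.13917310e+00 2.43826338e-03 2.86148179e+00] 9.075
holeL [0.4291 0.3924 0.1398] in tool [ 0.0534 -0.03  ]
holeR [0.4463 0.4523 0.1398] in tool [0.0534 0.0323]
tipL [0.4271 0.3932 0.094 ] in tool [ 0.0555 -0.0298]
tipR [0.4446 0.4544 0.094 ] in tool [0.0557 0.0338]
```

The offset is about +2 mm in x and +1 mm in y, well within the 10 mm play. I'll correct it and lower.

To row units: 0.02 m / 0.5 = 0.04, 0.002 m / 0.5 = 0.004.

>>> {"api": "jog_arm", "payload": {"motion": {"sx": [0.004,0,0,0,0],"sy": [0.002,0,0,0,0],"sz": [0,0.03,0.04,0.04,0],"drx": [0,0,0,0,0],"dry": [0,0,0,0,0],"drz": [0,0,0,0,0],"finger_gap": [0,0,0,0,0]}}}

```text
time: 9.7
ee_pos: [0.4841, 0.4064, 0.1126]
tcp_rot: [-3.137, -0.004, 2.862]
contact_force: [-0.0, -0.3, -3.0]
gripper_width: 0.172
grip_force: 69.0
```

>>> {"api": "jog_arm", "payload": {"motion": {"sx": [0,0,0,0],"sy": [0,0,0,0],"sz": [0.02,0.012,0.006,0],"drx": [0,0,0,0],"dry": [0,0,0,0],"drz": [0,0,0,0],"finger_gap": [0,0,0,0]}}}

```text
time: 10.2
ee_pos: [0.486, 0.4076, 0.0973]
tcp_rot: [3.142, -0.0, 2.862]
contact_force: [0.4, -0.8, -2.9]
gripper_width: 0.174
grip_force: 69.0
```

```bash
python3 - <<'E'
from h import *
s=arm.state();print(s["ee_pos"],s["tcp_rot"],s["contact_force"],s["moment"])
E
```

```text
[0.48598866 0.40758183 0.09726663] [ 3.14157360e+00 -1.57558838e-05  2.86178449e+00] [ 0.4416962  -0.80513305 -2.87056745] [-0.00211321 -0.04276924  0.01027933]
```

To row units: 0.002 m / 0.5 = 0.004, 0.001 m / 0.5 = 0.002.

>>> {"api": "jog_arm", "payload": {"motion": {"sx": [0,0,0,0],"sy": [0,0,0,0],"sz": [0.004,0,0.002,0],"drx": [0,0,0,0],"dry": [0,0,0,0],"drz": [0,0,0,0],"finger_gap": [0,0,0,0]}}}

```text
time: 10.7
ee_pos: [0.486, 0.4075, 0.0942]
tcp_rot: [-3.142, -0.0, 2.862]
contact_force: [0.4, 0.5, -4.0]
gripper_width: 0.176
grip_force: 69.0
```

>>> {"api": "jog_arm", "payload": {"motion": {"sx": [0,0],"sy": [0,0],"sz": [0.002,0],"drx": [0,0],"dry": [0,0],"drz": [0,0],"finger_gap": [0,0]}}}

```text
time: 10.95
ee_pos: [0.4861, 0.4077, 0.0936]
tcp_rot: [3.141, 0.0, 2.862]
contact_force: [0.2, -0.2, -1.4]
gripper_width: 0.171
grip_force: 69.3
```

Contact is starting at the seated height. I'll lower slightly more and look before releasing.

To row units: 0.0005 m / 0.5 = 0.001.

>>> {"api": "jog_arm", "payload": {"motion": {"sx": [0,0,0,0],"sy": [0,0,0,0],"sz": [0.001,0,0.001,0],"drx": [0,0,0,0],"dry": [0,0,0,0],"drz": [0,0,0,0],"finger_gap": [0,0,0,0]}}}

```text
time: 11.45
ee_pos: [0.4861, 0.4077, 0.0936]
tcp_rot: [-3.142, 0.0, 2.862]
contact_force: [-4.9, -3.7, 8.6]
gripper_width: 0.175
grip_force: 70.7
```

```bash
python3 - <<'E'
from h import *
w=snap("wrist");S=snap("scene")
R=lambda im,x,y,ww,h:cv2.resize(im["pixels"][y:y+h,x:x+ww,::-1],(400,300),interpolation=cv2.INTER_CUBIC)
cv2.imwrite("pics/c7.png",np.hstack([R(w,200,70,240,180),R(S,210,160,160,120)]))
s=arm.state();print(s["ee_pos"],s["contact_force"],s["moment"])
E
```

```text
[0.48614271 0.40767469 0.093594  ] [-4.93644281 -2.3123436   7.47434179] [-0.50475643  0.71225513 -0.02276107]
```

View pics/c7.png

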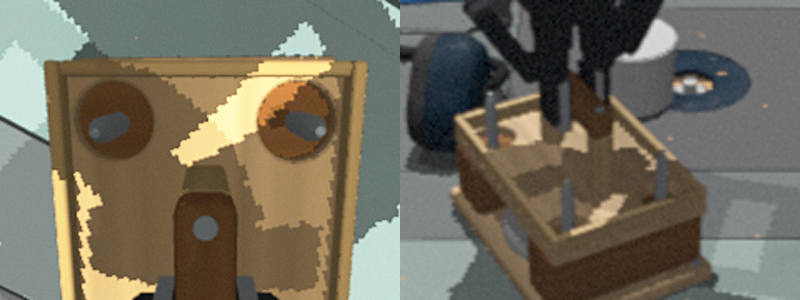

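All four posts stand through their holes and the tray lies down on the bearers. I'll release and retreat straight up.

>>> {"api": "jog_arm", "payload": {"motion": {"sx": [0,0,0,0,0],"sy": [0,0,0,0,0],"sz": [0,0,0,0,0],"drx": [0,0,0,0,0],"dry": [0,0,0,0,0],"drz": [0,0,0,0,0],"finger_gap": [0.6,0.6,0.6,0.6,0.6]}}}

```text
time: 12.18
ee_pos: [0.486, 0.4076, 0.0922]
tcp_rot: [3.142, -0.0, 2.862]
contact_force: [0.6, -0.3, -0.0]
gripper_width: 0.601
grip_force: 0.0
```

>>> {"api": "jog_arm", "payload": {"motion": {"sx": [0,0,0,0,0],"sy": [0,0,0,0,0],"sz": [-0.02,-0.06,-0.1,-0.1,-0.1],"drx": [0,0,0,0,0],"dry": [0,0,0,0,0],"drz": [0,0,0,0,0],"finger_gap": [0.6,0.6,0.6,0.6,0.6]}}}

```text
time: 12.8
ee_pos: [0.4859, 0.4075, 0.2849]
tcp_rot: [3.141, 0.001, 2.862]
contact_force: [0.8, -0.3, 0.3]
gripper_width: 0.601
grip_force: 0.0
```

>>> {"api": "jog_arm", "payload": {"motion": {"sx": [-0.1,-0.1,-0.1,0],"sy": [0,0,0,0],"sz": [0,0,0,0],"drx": [0,0,0,0],"dry": [0,0,0,0],"drz": [0,0,0,0],"finger_gap": [0.6,0.6,0.6,0.6]}}}

```text
time: 13.3
ee_pos: [0.6328, 0.3642, 0.282]
tcp_rot: [-3.141, 0.0, 2.858]
contact_force: [-0.2, 0.4, 0.1]
gripper_width: 0.599
grip_force: 0.0
```

```bash
python3 - <<'E'
from h import *
w=snap("wrist");S=snap("scene");s=arm.state();print(s["ee_pos"],s["contact_force"],s["time"])
# numeric check: bar screws via scene/wrist left for the picture
R=lambda im,x,y,ww,h:cv2.resize(im["pixels"][y:y+h,x:x+ww,::-1],(400,300),interpolation=cv2.INTER_CUBIC)
cv2.imwrite("pics/c8.png",np.vstack([np.hstack([R(S,210,160,160,120),R(S,240,100,240,180)]),cv2.resize(w["pixels"][:240,:,::-1],(800,300))]))
E
```

```text
[0.63027832 0.36595658 0.28249393] [-0.26405993 -0.5173307   0.47009839] 13.4
```

View pics/c8.png

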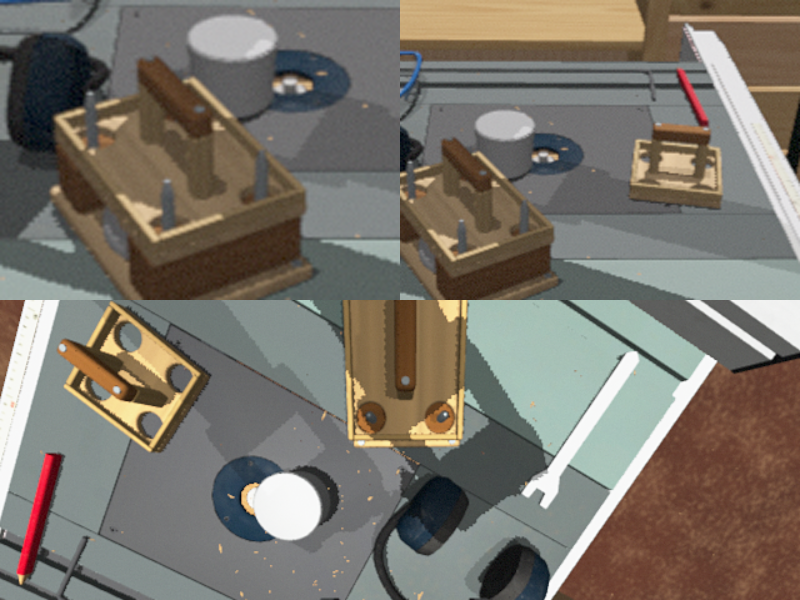

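The tray sits flat on the bearers with posts through its holes (the fourth is hidden behind the grip bar in this view), the gripper is clear, and the square tray and tin are where they were.

```bash
python3 -c "
from rig import arm, cams
print(arm.sign_off())"
```

```text
the job is handed in; nothing more can be done
None
```

The oblong tray is stacked flat on the stand's bearers with a post through each corner hole and has been let go; the square tray and tin were left untouched, and I handed the job in at about 13.4 s.

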